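# Set the sliding stop of a cut-off jig to its index notch

### The arm

A 6-joint arm with a two-finger parallel gripper is mounted at the origin on the work surface; the furniture and walls round the work are solid. World frame = base frame: x ahead of the robot, y to its left, z up, the work surface at z = 0. Lengths are in m, angles in rad, forces in N, time in s.
With the tool pointing down it reaches from about 0.425 to 1.125 m from the base axis. Payload 14.9 kg.
Tool frame: the origin (TCP) lies midway between the tips of the shut fingers; the grasp point (between the pads) lies 19 mm behind it (manip.grasp_offset is the distance from the TCP to the grasp point, in m); z points along the fingers, y is the line along which they close (so a half turn about z gives the same grasp; the last joint's range is limited). The gripper opens to 91 mm and grips with 3 to 60 N. Pads are 32 mm wide; open, the fingers measure 118 mm over their backs; the gripper's body (76 mm by 178 mm) begins 60 mm behind the grasp point.
Start: joints at [1.08, 0.379, 1.734, -0, 1.028, -0.033], TCP at [0.309, 0.628, 0.214] pointing down, gripper open.
Joint ranges: [-2.77, 2.77], [-0.74, 2.19], [0, 2.66], [-1.06, 4.2], [0.31, 2.87], [-3.08, 3.08]. Speed limits (rad/s): [1.89, 1.89, 2.39, 3.14, 3.14, 3.14].

### API

Orientations are given as a unit quaternion [x, y, z, w].
In Python, from plant import manip gives the robot as it stands.
- The arm moves only by the tool drive_tool, never from a script. Its argument "commands" is a list of rows, each a list of 6 numbers: the shift along the tool's x, y, z in cm, then the turn, a rotation vector about the tool's x, y, z in degrees. A call has 1 to 12 rows; each row is the pose to reach, as a shift and turn from the pose commanded when the call began, along the tool's axes at that moment; what a row does not reach only later rows make up. A row lasts 1/12 s, in which the tool goes at most 41.7 mm and 7.16 degrees, less where a joint would pass 70% of its speed; a pose out of reach is approached as far as the arm can. A call with a gripper value outside its range is refused whole. "gripper" is the closure, from 0 (fully open) to 1 (shut), set as the call begins (left out, the last holds). The fingers move at their own pace and stop on an object; "grip_force" is the grip in N (left out, the last holds). Time passes only in rows, so rows that repeat a pose let the fingers close. It gives the time, the measured TCP pose, the force, the opening and the grip force at its end, in the units of the state.
- manip.sense(): the state, without advancing time (a new reading comes with each control period).
- manip.capture(name): name is "side" or "top"; returns a dict with "image" (400x640x3 uint8, blue, green, red), "z_map" (400x640 float32, m along the optical axis (not along the pixel's ray), 0 where there is no reading), "fx", "fy", "cx", "cy" (pixels), "D" ([k1, k2, p1, p2, k3] as OpenCV has them; the pictures are not rectified), "R" (3x3) and "t" (3): a world point X has camera coordinates R X + t. Camera axes: x right, y down, z forward; pixel columns grow to the right and rows downward; lengths in m; the calibration is good to about 2 mm. A picture is of the moment at which its call begins.
- manip.hand_in(): hands the job in; it is judged then, once.
The state is a dict: "clock": time; "q": joint angles; "joint_velocities": joint speeds; "joint_efforts": joint torques, N m; "tool_pos": TCP position; "orientation": TCP orientation; "ft_force": force on the tool from outside, world axes, zero at the start; "ft_torque": the same for the moment, N m; "grip_width": finger opening in m; "grasp_force": force on a finger pad.
Only numpy, scipy, OpenCV 4.12 (cv2) and the standard library are available. Lean on these libraries where they do the work, as an engineer would, in place of code of your own. Each camera call takes 0.05 s, during which the arm holds its last target. There are 200 camera calls.

### The job

Set the sliding length stop of the cut-off jig to its index notch: hold the thumb button on the carriage right in while you slide the carriage along the rail, clear of the whole row of parking notches, then let the button up and push the carriage gently onward until it clicks into the single index notch, and leave it locked there with the button fully up. The index notch is hidden inside the rail and has to be found by feel. Never force the carriage, and leave the things lying around the jig where they are.

Things in the scene. Friction and masses are not known exactly. Their poses are not given: they have to be found in the camera images.
- jig: The cut-off jig, fixed to the bench: a plywood board 160 (x) x 360 (y) x 18 mm with an aluminium slotted rail along it. Origin: centre of the board's underside, on the bench. Its y axis runs along the rail; the carriage has to travel towards +y, starting near the -y end.
- rail_mid (a point): Middle of the rail's top, 40 mm over the bench and 30 mm to the jig's +x side of its origin. The rail is 44 mm wide; black end caps 46 mm high stand at y = +-170 mm. Inside it, not visible, is the notched bar: three parking notches near the start, then smooth, with one single index notch 12 mm wide for an 8 mm tooth.
- button_top (a point): Centre of the top face of the thumb button, moving with button and carriage. The button is a ribbed black plate, 34 mm across the rail and 46 mm along it, in the middle of the grey carriage (74 mm along the rail, 56 mm across, top 62 mm over the bench). Released, its top is 71 mm over the bench; fully in, 63.5 mm.
- horn_front (a point): Top edge, on the button's side, of the carriage's +y horn. Two grey horns, 40 mm wide, 88 mm high over the bench, stand before and behind the button, 50 mm apart along the rail, open to both sides of the rail. Closed fingertips fit between them and can push on the +y horn with the button pressed, or let up with the tips lifted off it. A low steel stop blade reaches from the carriage to -x.
- release (a joint): Travel of the button in m: 0 fully up, 0.0075 fully in. Sprung: 2.5 N starts it, 4.5 N holds it fully in. Up, its tooth locks the carriage; from 0.005 on the tooth is clear. Let go between notches, the tooth drags along the bar and the button stays in by 0.005; over a notch it springs up to 0 and the carriage stops dead.
- carriage (a joint): Carriage position along the rail in m, towards the jig's +y; 0 at the start, locked with 2 mm of play. Drag about 2 N. Parking notches at 0, 0.020 and 0.040 lock it if the button is up there; smooth from 0.046. The index notch's middle lies anywhere from 0.100 to 0.145, different every time. End stop at 0.165: a carriage there has passed the index notch and must be brought back.
- sanding_block_c (a point): Bystander, to be left alone: cork sanding block 68x110x30 mm lying behind the jig. The point is in its middle, 20 mm above its underside.
- screw_tin_c (a point): Bystander, to be left alone: flat hinged tin 92x131x36 mm lying behind of the jig. The point is in its middle, 20 mm above its underside.
- tape_roll_c (a point): Bystander, to be left alone: roll of masking tape, 82 mm across, 24 mm high, beyond the jig's +y end. The point is in its middle, 20 mm above its underside.
- paint_tin_c (a point): Bystander, to be left alone: paint tin, 77 mm across, 78 mm high, beyond the jig's -y end. The point is in its middle, 20 mm above its underside.
- spanner_c (a point): Bystander, to be left alone: combination spanner 184 mm long, 8 mm thick, lying in front of the jig. The point is in its middle, 20 mm above its underside.

How it is judged:
On the way:
1. the button is held right in (over 5.7 mm) while the carriage passes the last parking notch (carriage beyond 0.055 m) (value of joint release above 0.0057 m and value of joint carriage above 0.055 m), for 0.05 s.
At the end, for the whole second after the job is handed in: The carriage is at rest in the index notch (between 0.090 and 0.155 m along the rail, where the tooth can spring up nowhere else) with the button up to within 1.5 mm, the tooth fully engaged (value of joint carriage between 0.09 and 0.155 m and value of joint release below 0.0015 m and velocity of joint carriage between -0.005 and 0.005 m/s); the robot touches nothing.
It fails at once if the jig, its carriage or button is forced (over 60 N from the robot) (contact force between any of the arm, the fingers and jig above 60 N).
It fails at once if a thing lying around the jig is pushed away (over 30 mm) (distance of any of sanding_block_c, screw_tin_c, tape_roll_c, paint_tin_c, spanner_c from where it was at the start of the episode above 0.03 m).
It also fails if it takes over 35 s, if anything falls off the work surface, if the arm or the gripper's body presses on something with over 40 N, if the wrist force passes 120 N, or if a joint passes its speed limit or range.

## Working session

There is one attempt and no reset: what is moved stays moved. The work goes in short steps, Python scripts to look and compute and a tool call to move; the robot and the scene stay as the last step left them, time stands still between calls to the robot, and variables do not carry over. Pictures are saved under pics/ and viewed, at most 10 in all, crops included, and the job is handed in when it is done.

Besides the shell and the picture viewer there is one more tool, called after "Emit:" as a command line: name --pt "numbers of a row" for each row, then --argument value for the rest. drive_tool: Moves the arm, as the interface text tells. Its arguments: {"type":"object","properties":{"commands":{"type":"array"},"gripper":{"type":"number"},"grip_force":{"type":"number"}},"required":["commands"]}

```bash
mkdir -p pics
cat > h.py <<'E'
import numpy as np,cv2
from plant import manip
def cap(n):
    c=manip.capture(n); np.savez(f'pics/{n}.npz',**{k:np.asarray(v) for k,v in c.items()}); return c
def world(c,u,v,z=None):
    K=np.array([[c['fx'],0,c['cx']],[0,c['fy'],c['cy']],[0,0,1]],float)
    n=cv2.undistortPoints(np.array([[[u,v]]],float),K,np.array(c['D'],float))[0,0]
    R=np.array(c['R']);t=np.array(c['t']);r=R.T@np.array([n[0],n[1],1]);o=-R.T@t
    d=c['z_map'][int(v),int(u)] if z is None else (z-o[2])/r[2]
    return o+r*d
E
python3 - <<'E'
from h import *
for n in('top','side'):
    c=cap(n); cv2.imwrite(f'pics/{n}1.png',c['image'])
s=manip.sense(); print(s)
E
```

```text
{'clock': 0.1, 'q': array([ 1.07971095e+00,  3.79351436e-01,  1.73470291e+00, -1.75967721e-05,
        1.02852818e+00, -3.32891202e-02]), 'joint_velocities': array([ 0.00022669, -0.00117016, -0.00242125,  0.0007491 , -0.00027003,
       -0.00070595]), 'joint_efforts': array([-6.28324706e-04, -7.65046120e+01, -4.35287797e+01,  6.51977537e-02,
        3.98628192e-02,  9.78471235e-06]), 'tool_pos': array([0.3092166 , 0.62760878, 0.21336677]), 'orientation': array([ 2.26900078e-01,  9.73917917e-01, -4.79972795e-04, -1.21007369e-04]), 'ft_force': array([0.49147304, 0.51335001, 0.25798107]), 'ft_torque': array([-0.0219159 ,  0.07754963,  0.02549499]), 'grasp_force': 0.0, 'grip_width': 0.09134117843443249}
```

View pics/top1.png

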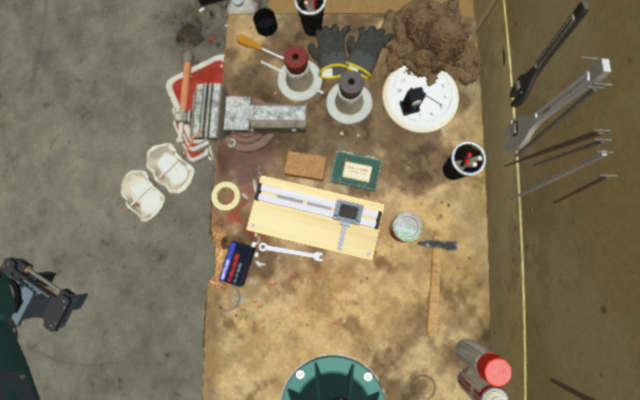

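View pics/side1.png

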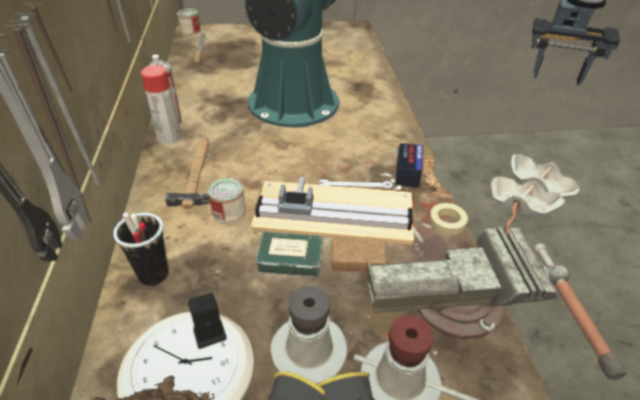

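The top view shows the jig at about (315,217). Its rail runs from (258,188) to (382,212), with the carriage near (348,211). The robot base is at the bottom, and jig +y points left in the image. I'll enlarge both views.

Run:
```python
import cv2,numpy as np
a=cv2.imread('pics/top1.png')[165:265,240:400];b=cv2.imread('pics/side1.png')[165:245,245:425]
a=cv2.resize(a,None,fx=5,fy=5,interpolation=2)
cv2.imwrite('pics/t2.png',a)
b=cv2.resize(b,None,fx=4.4,fy=4.4,interpolation=2);cv2.imwrite('pics/s2.png',b)
```

```text
(no output)
```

View pics/t2.png

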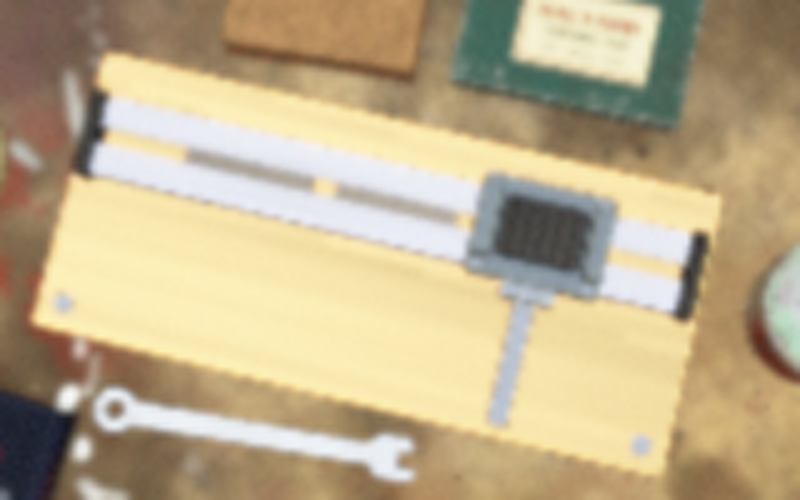

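View pics/s2.png

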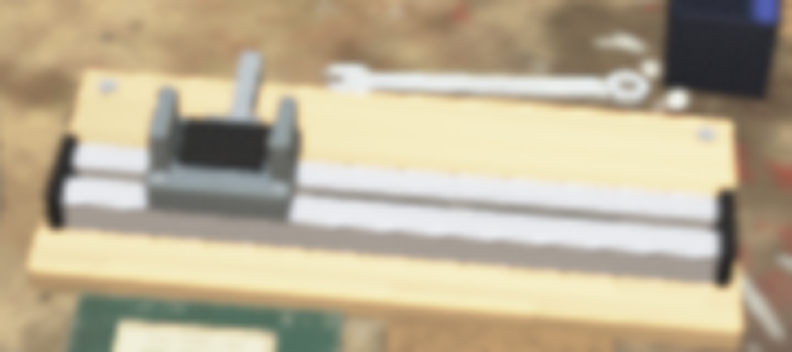

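The top crop shows the end caps at (90,134) and (693,275), the button centre at (545,233), and the board corners at (105,55), (720,195), (660,475) and (32,322). The side crop confirms the two horns and puts the button at about (222,143).

Run:
```python
from h import *
from scipy.spatial.transform import Rotation as Ro
c=dict(np.load('pics/top.npz'));s=dict(np.load('pics/side.npz'))
T=lambda x,y,z=None:world(c,240+(x+.5)/5-.5,165+(y+.5)/5-.5,z)
S=lambda x,y,z=None:world(s,245+(x+.5)/4.4-.5,165+(y+.5)/4.4-.5,z)
L=T(90,134,.046);Rr=T(693,275,.046);print('caps',L,Rr,np.linalg.norm(L-Rr))
y=(L-Rr)/np.linalg.norm(L-Rr);print('ydir',y,np.degrees(np.arctan2(y[1],y[0])))
cs=[T(*p,.018) for p in((105,55),(720,195),(660,475),(32,322))];print('board',*cs)
print([np.linalg.norm(cs[i]-cs[i-1]) for i in range(4)])
y2=(cs[0]+cs[3]-cs[1]-cs[2]);print(np.degrees(np.arctan2(y2[1],y2[0])))
b=T(545,233,.071);print('btn',b,T(545,233),'along',(b-(L+Rr)/2)@y)
print('side btn',S(222,143,.071),S(222,143),'caps',S(62,137,.046),S(728,192,.046))
m=manip.sense();M=Ro.from_quat(m['orientation']).as_matrix();print(M)
yaw=np.arctan2(y[1],y[0]);print('dtool cm',M.T@(b-m['tool_pos'])*100)
for a in(0,90,180,270):
  # tool x along (yaw+a), z down
  th=yaw+np.radians(a);X=np.array([np.cos(th),np.sin(th),0]);Z=np.array([0,0,-1]);W=np.c_[X,np.cross(Z,X),Z]
  print(a,np.degrees(Ro.from_matrix(M.T@W).as_rotvec()))
```

```text
caps [0.57630743 0.22077969 0.046     ] [ 0.50589261 -0.10977213  0.046     ] 0.3379685692492426
ydir [0.20834723 0.97805492 0.        ] 77.97448668053164
board [0.626739   0.22035647 0.018     ] [ 0.55358879 -0.1280266   0.018     ] [ 0.39862777 -0.09572417  0.018     ] [0.47387575 0.25407004 0.018     ]
[np.float64(0.1565368272546652), np.float64(0.35597993529173627), np.float64(0.15829202818726953), np.float64(0.3577963846047481)]
78.00031227394712
btn [ 0.52403116 -0.02880306  0.071     ] [ 0.52399216 -0.02878939  0.07133276] along -0.08601296300119811
side btn [ 0.52754444 -0.03069669  0.071     ] [ 0.52960724 -0.03080422  0.07281487] caps [ 0.48689128 -0.11179513  0.046     ] [0.5600478  0.22428426 0.046     ]
[[-8.97032680e-01  4.41963987e-01 -4.53514220e-04]
 [ 4.41964219e-01  8.97032248e-01 -8.79995047e-04]
 [ 1.78907609e-05 -9.89821374e-04 -9.99999510e-01]]
dtool cm [-48.2808775  -49.37413678  14.28469228]
0 [-4.88680559e-02  3.66413533e-02  7.57962339e+01]
90 [-5.62947983e-02 -8.04940374e-03 -1.42037584e+01]
180 [-3.92125060e-02 -5.22971661e-02 -1.04203750e+02]
270 [-1.17062530e-02  8.18695614e-02  1.65796222e+02]
```

The jig measures 356 × 158 mm with its +y axis at 78° yaw, and the button reads at 71 mm height, all as expected. The two views agree on the button to 4 mm, so I'll use their mean, (0.526, -0.030). I'll turn the tool -14.2° so its y axis runs along the rail, shut the fingers, and travel high.

Emit:
drive_tool --pt "-48.5 -49.4 3 0 0 -14.2" --pt "-48.5 -49.4 3 0 0 -14.2" --pt "-48.5 -49.4 3 0 0 -14.2" --pt "-48.5 -49.4 3 0 0 -14.2" --pt "-48.5 -49.4 3 0 0 -14.2" --pt "-48.5 -49.4 3 0 0 -14.2" --pt "-48.5 -49.4 3 0 0 -14.2" --pt "-48.5 -49.4 3 0 0 -14.2" --pt "-48.5 -49.4 3 0 0 -14.2" --pt "-48.5 -49.4 3 0 0 -14.2" --pt "-48.5 -49.4 3 0 0 -14.2" --pt "-48.5 -49.4 3 0 0 -14.2" --gripper 1 --grip_force 30

```text
clock: 1.1
tool_pos: [0.4658, 0.1515, 0.1923]
orientation: [0.105, 0.995, 0.0, 0.0]
ft_force: [0.5, -0.1, -0.4]
grip_width: 0.0144
grasp_force: 0.0
```

```bash
cat > d.py <<'E'
import sys
from h import *
from scipy.spatial.transform import Rotation as Ro
m=manip.sense();M=Ro.from_quat(m['orientation']).as_matrix()
b=np.array([.526,-.030,.11]);th=np.radians(78)
y=np.array([np.cos(th),np.sin(th),0]);x=np.array([np.sin(th),-np.cos(th),0])
X=-x;Z=np.array([0,0,-1]);W=np.c_[X,np.cross(Z,X),Z]
print('t',m['clock'],'pos',m['tool_pos'],'w',m['grip_width'],'F jig xyz',m['ft_force']@x,m['ft_force']@y,m['ft_force'][2])
d=m['tool_pos']-b;print('jig offset from start button mm',d@x*1e3,d@y*1e3,'z',m['tool_pos'][2]*1e3)
print('to hover tool cm',M.T@(b-m['tool_pos'])*100,'turn',np.degrees(Ro.from_matrix(M.T@W).as_rotvec()))
E
python3 d.py
```

```text
t 1.1 pos [0.46580447 0.15152259 0.19225463] w 0.014376007862707976 F jig xyz 0.4924155182636371 0.03324233824692333 -0.4064697086757881
jig offset from start button mm -96.62078075783636 165.04053014653604 z 192.2546264331533
to hover tool cm [ -9.66590614 -16.5015618    8.22596322] turn [ 0.00252967  0.00728764 -0.01692307]
```

Emit:
drive_tool --pt "-9.0 -15 0 0 0 0" --pt "-9.0 -15 0 0 0 0" --pt "-9.0 -15 0 0 0 0" --pt "-9.0 -15 0 0 0 0" --pt "-9.0 -15 0 0 0 0" --pt "-9.0 -15 3 0 0 0" --pt "-9.0 -15 5 0 0 0" --pt "-9.0 -15 5 0 0 0" --pt "-9.0 -15 5 0 0 0"

```text
clock: 1.85
tool_pos: [0.5218, -0.0117, 0.1418]
orientation: [0.105, 0.994, -0.0, -0.001]
ft_force: [0.6, -0.3, -0.2]
grip_width: 0.0007
grasp_force: 0.0
```

```bash
python3 d.py
python3 - <<'E'
from h import *
o=[]
for n,(r0,r1,c0,c1) in dict(top=(165,245,270,400),side=(150,230,240,370)).items():
    c=cap(n);o.append(cv2.resize(c['image'][r0:r1,c0:c1],None,fx=3.7,fy=3.7,interpolation=2) if 0 else cv2.resize(c['image'][r0:r1,c0:c1],(481,296),interpolation=2))
cv2.imwrite('pics/h3.png',np.vstack(o))
E
```

```text
t 1.85 pos [ 0.52177068 -0.01171306  0.14176248] w 0.0006609794839516321 F jig xyz 0.6606319021736707 -0.12543188780038114 -0.21278344983789377
jig offset from start button mm -7.938972866038218 17.008005218978173 z 141.762479233026
to hover tool cm [-0.80219616 -1.69939003  3.17491749] turn [-0.01917058 -0.13635823 -0.02498281]
```

View pics/h3.png

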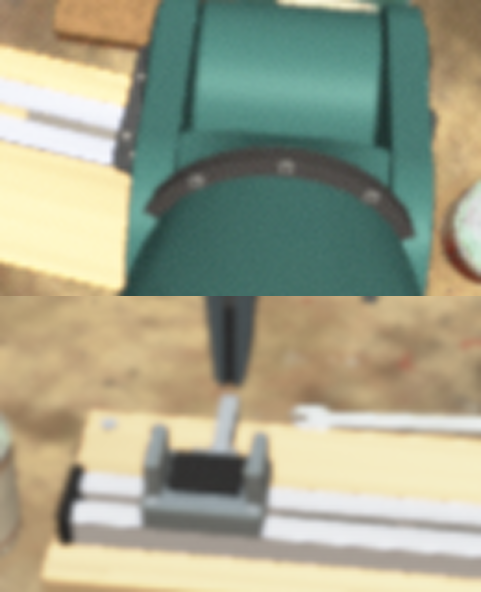

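The arm covers the carriage in the top view. In the side view the shut tips are at (230,385), above the carriage, with the button at (208,472) between the horns at (157,460) and (258,468). I'll centre over the button and go down to just above the horns.

Emit:
drive_tool --pt "-0.4 -0.85 0 0 0 0" --pt "-0.8 -1.7 1.5 0 0 0" --pt "-0.8 -1.7 3 0 0 0" --pt "-0.8 -1.7 4.2 0 0 0" --pt "-0.8 -1.7 4.2 0 0 0" --pt "-0.8 -1.7 4.2 0 0 0"

```text
clock: 2.45
tool_pos: [0.5267, -0.0303, 0.1004]
orientation: [0.105, 0.995, -0.0, -0.0]
ft_force: [0.5, 0.1, -0.2]
grip_width: 0.0004
grasp_force: 0.0
```

```bash
python3 d.py
python3 - <<'E'
from h import *
c=cap('side');cv2.imwrite('pics/h4.png',cv2.resize(c['image'][155:225,250:350],None,fx=7,fy=7,interpolation=2))
m=manip.sense()
K=np.array([[c['fx'],0,c['cx']],[0,c['fy'],c['cy']],[0,0,1]],float)
R=np.array(c['R'])
for P in(m['tool_pos'],[.526,-.03,.071]): 
  p=cv2.projectPoints(np.array([P],float),cv2.Rodrigues(R)[0],np.array(c['t'],float),K,np.array(c['D'],float))[0][0,0]
  print((p-[250,155])*7+3)
E
```

```text
t 2.45 pos [ 0.52673925 -0.03028031  0.10040245] w 0.00037145399208193683 F jig xyz 0.45185890374490045 0.20222083355510007 -0.18605649156342646
jig offset from start button mm 0.781372223127808 -0.12048278983806779 z 100.40245007005936
to hover tool cm [ 0.0787494   0.01195321 -0.95970615] turn [-0.00401767 -0.036293   -0.02028627]
[317.95368668 224.35212526]
[320.34054842 294.44836375]
```

View pics/h4.png

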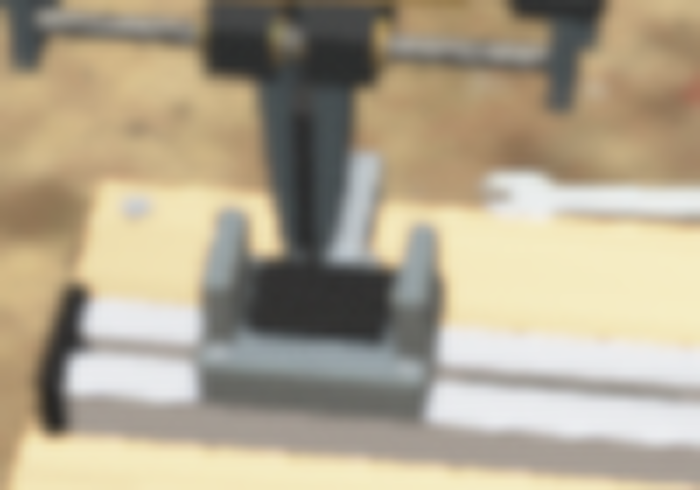

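The tips at (310,258) are centred between the horns at (230,235) and (422,245), above the button at (320,298). I'll go down onto the button.

Emit:
drive_tool --pt "0 0 1 0 0 0" --pt "0 0 2 0 0 0" --pt "0 0 2.6 0 0 0" --pt "0 0 3.0 0 0 0" --pt "0 0 3.2 0 0 0" --pt "0 0 3.4 0 0 0" --pt "0 0 3.5 0 0 0" --pt "0 0 3.5 0 0 0" --pt "0 0 3.5 0 0 0"

```text
clock: 3.25
tool_pos: [0.5267, -0.0302, 0.0654]
orientation: [0.105, 0.994, 0.0, -0.0]
ft_force: [-2.9, 1.3, 4.0]
grip_width: 0.0006
grasp_force: 1.8
```

Emit:
drive_tool --pt "0 0 0.1 0 0 0" --pt "0 0 0.2 0 0 0" --pt "0 0 0.22 0 0 0" --pt "0 0 0.22 0 0 0"

```text
clock: 3.58
tool_pos: [0.5271, -0.0303, 0.0636]
orientation: [0.105, 0.994, -0.0, 0.0]
ft_force: [-6.6, 1.6, 13.9]
grip_width: 0.0002
grasp_force: 7.0
```

The button is bottomed: z is 63.6 mm at 14 N. I'll slide along the rail with it held in.

Emit:
drive_tool --pt "0 0.4 0 0 0 0" --pt "0 0.8 0 0 0 0" --pt "0 1.2 0 0 0 0" --pt "0 1.6 0 0 0 0" --pt "0 2.1 0 0 0 0" --pt "0 2.6 0 0 0 0" --pt "0 3.1 0 0 0 0" --pt "0 3.6 0 0 0 0"

```text
clock: 4.25
tool_pos: [0.5347, 0.0051, 0.0636]
orientation: [0.105, 0.994, -0.0, 0.0]
ft_force: [-5.1, -0.5, 13.9]
grip_width: 0.0004
grasp_force: 6.4
```

```bash
python3 d.py
```

```text
t 4.25 pos [0.53470602 0.0050976  0.06364791] w 0.00038028652237625816 F jig xyz -4.895502641819842 -1.5305757571890857 13.919799861136596
jig offset from start button mm 1.2185719073675463 36.14071938487099 z 63.647906655106446
to hover tool cm [ 0.11783667 -3.61435831 -4.63509   ] turn [-0.00291265  0.03078471 -0.02425613]
```

Emit:
drive_tool --pt "0 0.5 0 0 0 0" --pt "0 1.0 0 0 0 0" --pt "0 1.5 0 0 0 0" --pt "0 2.0 0 0 0 0" --pt "0 2.5 0 0 0 0" --pt "0 3.0 0 0 0 0" --pt "0 3.4 0 0 0 0" --pt "0 3.7 0 0 0 0" --pt "0 3.8 0 0 0 0" --pt "0 3.8 0 0 0 0"

```text
clock: 5.08
tool_pos: [0.5428, 0.0424, 0.0636]
orientation: [0.105, 0.995, 0.0, 0.0]
ft_force: [-3.9, 2.0, 12.2]
grip_width: 0.0002
grasp_force: 5.7
```

```bash
python3 d.py;python3 - <<'E'
from h import *
c=cap('side');cv2.imwrite('pics/h5.png',cv2.resize(c['image'][155:235,250:420],None,fx=4.5,fy=4.5,interpolation=2))
E
```

```text
t 5.0833 pos [0.54277142 0.04241695 0.06363672] w 0.0001601387073467344 F jig xyz -4.221136128724825 1.1422502843104954 12.221930010962783
jig offset from start button mm 1.3485951052883471 74.32143867148177 z 63.63671643428703
to hover tool cm [ 0.12906635 -7.43091985 -4.63845472] turn [ 0.01557329  0.04621231 -0.01582701]
```

View pics/h5.png

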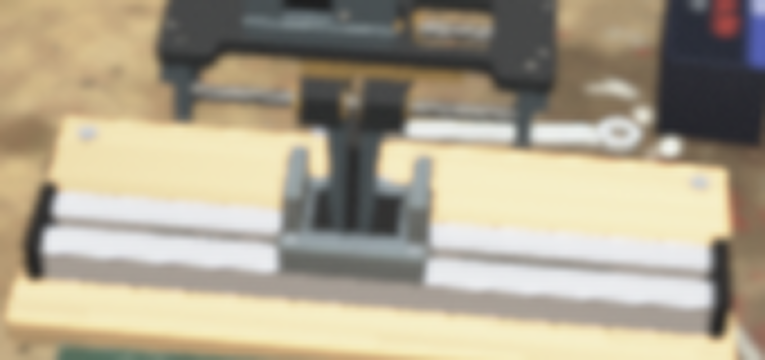

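The carriage moved along with the tips, which are still centred between the horns at (298,190) and (423,195). It's at about 0.074 m with the button in. I'll lift off the button while staying below the horn tops, then move up to the +y horn.

Emit:
drive_tool --pt "0 0 -0.4 0 0 0" --pt "0 0 -0.9 0 0 0" --pt "0 0 -1.3 0 0 0" --pt "0 0 -1.3 0 0 0" --pt "0 0.3 -1.3 0 0 0" --pt "0 0.6 -1.3 0 0 0" --pt "0 0.9 -1.3 0 0 0" --pt "0 1.1 -1.3 0 0 0" --pt "0 1.3 -1.3 0 0 0" --pt "0 1.5 -1.3 0 0 0" --pt "0 1.7 -1.3 0 0 0" --pt "0 1.9 -1.3 0 0 0"

```text
clock: 6.13
tool_pos: [0.5461, 0.0607, 0.076]
orientation: [0.105, 0.995, -0.0, -0.0]
ft_force: [-0.4, -3.5, -0.2]
grip_width: 0.0004
grasp_force: 1.8
```

```bash
python3 d.py
```

```text
t 6.1333 pos [0.5461305  0.0607311  0.07599846] w 0.00043721879997498536 F jig xyz 0.3514561744247766 -3.474658313880155 -0.21028757793899797
jig offset from start button mm 0.8265477888747367 92.93377326095987 z 75.99845647109699
to hover tool cm [ 0.08019813 -9.29468181 -3.39664567] turn [-0.02154962 -0.00920751 -0.01851152]
```

The tips are pushing the horn at -3.5 N, which is the expected drag. I'll continue gently.

Emit:
drive_tool --pt "0 0.2 0 0 0 0" --pt "0 0.4 0 0 0 0" --pt "0 0.6 0 0 0 0" --pt "0 0.8 0 0 0 0" --pt "0 1.0 0 0 0 0" --pt "0 1.2 0 0 0 0" --pt "0 1.4 0 0 0 0" --pt "0 1.6 0 0 0 0"

```text
clock: 6.8
tool_pos: [0.5495, 0.0766, 0.076]
orientation: [0.105, 0.994, -0.0, -0.0]
ft_force: [1.0, -3.6, -2.2]
grip_width: 0.0002
grasp_force: 1.7
```

Emit:
drive_tool --pt "0 0.15 0 0 0 0" --pt "0 0.3 0 0 0 0" --pt "0 0.4 0 0 0 0"

```text
clock: 7.05
tool_pos: [0.5504, 0.0804, 0.0761]
orientation: [0.105, 0.994, -0.0, -0.0]
ft_force: [0.5, -3.9, -2.0]
grip_width: 0.0005
grasp_force: 1.7
```

Emit:
drive_tool --pt "0 0.15 0 0 0 0" --pt "0 0.3 0 0 0 0" --pt "0 0.4 0 0 0 0"

```text
clock: 7.3
tool_pos: [0.5512, 0.0843, 0.0761]
orientation: [0.105, 0.994, 0.0, -0.0]
ft_force: [0.3, -4.1, -2.1]
grip_width: 0.0007
grasp_force: 1.7
```

Emit:
drive_tool --pt "0 0.15 0 0 0 0" --pt "0 0.3 0 0 0 0" --pt "0 0.4 0 0 0 0"

```text
clock: 7.55
tool_pos: [0.552, 0.0883, 0.0761]
orientation: [0.105, 0.994, -0.0, -0.0]
ft_force: [-0.1, -2.8, -2.3]
grip_width: 0.0004
grasp_force: 1.7
```

Emit:
drive_tool --pt "0 0.15 0 0 0 0" --pt "0 0.3 0 0 0 0" --pt "0 0.4 0 0 0 0"

```text
clock: 7.8
tool_pos: [0.5529, 0.0922, 0.0761]
orientation: [0.105, 0.994, 0.0, 0.0]
ft_force: [-0.2, -3.6, -1.3]
grip_width: 0.0005
grasp_force: 1.7
```

Emit:
drive_tool --pt "0 0.15 0 0 0 0" --pt "0 0.3 0 0 0 0" --pt "0 0.4 0 0 0 0"

```text
clock: 8.05
tool_pos: [0.5538, 0.0961, 0.0761]
orientation: [0.105, 0.994, 0.0, 0.0]
ft_force: [0.6, -3.7, -2.5]
grip_width: 0.0004
grasp_force: 1.7
```

Emit:
drive_tool --pt "0 0.15 0 0 0 0" --pt "0 0.3 0 0 0 0" --pt "0 0.4 0 0 0 0"

```text
clock: 8.3
tool_pos: [0.5546, 0.1, 0.0761]
orientation: [0.105, 0.994, 0.0, 0.0]
ft_force: [0.9, -3.5, -1.5]
grip_width: 0.0003
grasp_force: 1.7
```

Emit:
drive_tool --pt "0 0.15 0 0 0 0" --pt "0 0.3 0 0 0 0" --pt "0 0.4 0 0 0 0"

```text
clock: 8.55
tool_pos: [0.5555, 0.104, 0.0762]
orientation: [0.105, 0.994, 0.0, 0.0]
ft_force: [1.1, -2.2, -0.9]
grip_width: 0.0005
grasp_force: 0.7
```

Emit:
drive_tool --pt "0 0.1 0 0 0 0" --pt "0 0.2 0 0 0 0" --pt "0 0.3 0 0 0 0"

```text
clock: 8.8
tool_pos: [0.556, 0.1068, 0.0761]
orientation: [0.105, 0.994, 0.0, 0.0]
ft_force: [1.0, -3.9, -0.3]
grip_width: 0.0009
grasp_force: 2.3
```

Emit:
drive_tool --pt "0 0.1 0 0 0 0" --pt "0 0.2 0 0 0 0" --pt "0 0.3 0 0 0 0"

```text
clock: 9.05
tool_pos: [0.5562, 0.1079, 0.076]
orientation: [0.104, 0.995, -0.002, -0.001]
ft_force: [-1.8, -32.0, 6.5]
grip_width: 0.0004
grasp_force: 16.1
```

The carriage stopped dead at 32 N, at about 0.129 m, so it's in the notch. I'll back off to the middle of the gap, lift clear and check.

Emit:
drive_tool --pt "0 -0.4 0 0 0 0" --pt "0 -0.8 0 0 0 0" --pt "0 -1.3 0 0 0 0" --pt "0 -1.3 0 0 0 0" --pt "0 -1.3 -2 0 0 0" --pt "0 -1.3 -5 0 0 0" --pt "0 -1.3 -9 0 0 0" --pt "0 -1.3 -12 0 0 0" --pt "0 -1.3 -12 0 0 0" --pt "0 -1.3 -12 0 0 0" --pt "0 -1.3 -12 0 0 0"

```text
clock: 9.97
tool_pos: [0.5535, 0.0969, 0.1956]
orientation: [0.105, 0.994, -0.0, -0.0]
ft_force: [0.6, -0.3, -0.3]
grip_width: 0.0004
grasp_force: 0.0
```

```bash
python3 d.py;python3 - <<'E'
from h import *
c=cap('side');cv2.imwrite('pics/h6.png',cv2.resize(c['image'][155:235,250:420],None,fx=4.5,fy=4.5,interpolation=2))
E
```

```text
t 9.9667 pos [0.5535098  0.09693833 0.19560858] w 0.0003843569721548648 F jig xyz 0.6289304016651031 -0.19002564893461693 -0.2997129487370946
jig offset from start button mm 0.5166782634578737 129.8840278467749 z 195.60858100882112
to hover tool cm [  0.04163322 -12.98790216   8.56167226] turn [-0.00350756 -0.02339674 -0.02884435]
```

View pics/h6.png

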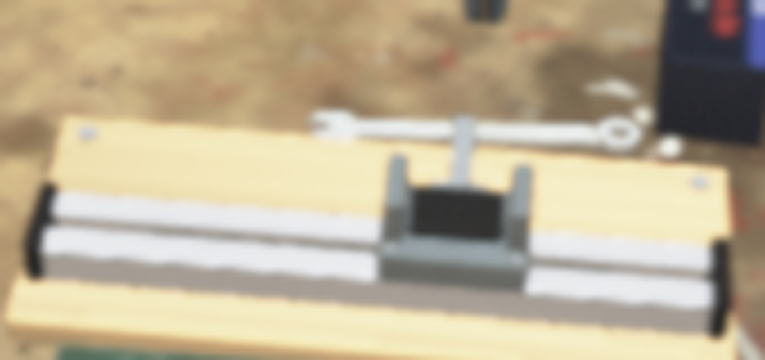

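The carriage is now between the horns at (398,195) and (523,205), which puts it at about 0.125 m, well short of the end stop. The button at (458,215) looks up. I'll check its height by depth before handing in.

Run:
```python
from h import *
c=dict(np.load('pics/side.npz'))
P=np.array([world(c,250+(x+.5)/4.5-.5,155+(y+.5)/4.5-.5) for x in range(435,485,5) for y in range(203,228,5)])
m=np.median(P,0);th=np.radians(78);y=np.array([np.cos(th),np.sin(th),0])
print(m,np.std(P[:,2]),'travel est',(m-[.5275,-.0307,.071])@y)
if m[2]>.069: print(manip.hand_in())
```

```text
[0.55296391 0.09082181 0.07059572] 0.0014375736993415106 travel est 0.1241605065612895
the job is handed in; nothing more can be done
None
```

The length stop clicked into a hard stop in the index notch at about 0.125 m; the button reads fully up (70.6 mm against 71 mm), the arm is clear of everything, and the job is handed in (no verdict was returned).

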